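Clip the dipping basket onto the drain stand

ROBOT

A 6-joint arm with a two-finger parallel gripper is mounted at the origin on the work surface. World frame = base frame: x ahead of the robot, y to its left, z up, the work surface at z = 0. Lengths are in mm, angles in rad, forces in N, time in s.
With the tool pointing down it reaches from about 350 to 875 mm from the base axis. Payload 4.2 kg.
Tool frame: the origin (TCP) lies on the mounting face of the last link; the fingertips stand 173 mm ahead of it and the grasp point (between the pads) lies grip_point_offset ahead of it (grip_point_offset is the distance from the TCP to the grasp point, in mm); z points along the fingers, y is the line along which they close (so a half turn about z gives the same grasp; the last joint's range is limited). The gripper opens to 85 mm and grips with 20 to 120 N. Pads are 22 mm wide; open, the fingers measure 114 mm over their backs; the gripper's body (76 mm by 85 mm) begins 54 mm behind the grasp point. The pads swing forward as they close: fully open they stand 13 mm farther back than shut.
Start: joints at [-1.058, 0.385, 0.008, 0, -1.194, -0.259], TCP at [156.945, -604.953, 404.712] pointing down, gripper open.
Joint ranges: [-3.14, 3.14], [-1.21, 2.06], [-1.07, 1.41], [-3.16, 2.05], [-2.99, -0.16], [-3.1, 3.1]. Speed limits (rad/s): [2.79, 2.79, 3.14, 3.14, 3.14, 3.14].

INTERFACE

Orientations are given as a unit quaternion [x, y, z, w].
In Python, from bench import read_state, get_image, job_done, recognise, place_of, grip_point_offset gives the robot as it stands. The module is installed in compiled form; this text tells all that it offers.
- The arm moves only by the tool carry_out, never from a script. Its arguments are lists of equal length, an entry for each row: "slide": the shift along the tool's x, y, z in m, a list of three; "roll": the turn about the tool's z in degrees; "claw": the finger opening in m, from 0 to 0.0854. A call has 1 to 8 rows; each row is the pose to reach, as a shift and turn from the pose commanded when the call began, along the tool's axes at that moment; what a row does not reach only later rows make up. A row lasts 1/8 s, in which the tool goes at most 62.5 mm and 10.7 degrees, less where a joint would pass 70% of its speed; a pose out of reach is approached as far as the arm can. A call with a gripper value outside its range is refused whole. The fingers move at their own pace and stop on an object; the grip force is fixed at half the most. Time passes only in rows, so rows that repeat a pose let the fingers close. It gives the time, the measured TCP pose, the force, the opening and the grip force at its end, in the units of the state.
- read_state(): the state, without advancing time (a new reading comes with each control period).
- get_image(name): name is "side" or "top"; returns a dict with "img" (400x640x3 uint8, red, green, blue), "z_map" (400x640 float32, mm along the optical axis (not along the pixel's ray), 0 where there is no reading), "mtx" (3x3 intrinsics, pixels), "world_from_camera" (4x4, takes a point from camera to world coordinates). Camera axes: x right, y up, looking along -z (the intrinsics and any distortion apply to the point x, -y, -z); pixel columns grow to the right and rows downward; lengths in mm; the calibration is good to about 2 mm. A picture is of the moment at which its call begins.
- job_done(): hands the job in; it is judged then, once.
Trained networks look in a picture, given as the dict that the camera call returned (one of the last four; its "shot" number tells which), for a name from the list of things; names that differ only in an ending like _2 or _b are one class to them, and where a whole thing is asked for, a point or a joint stands for the part that bears it (a point fixed in the world has none). Each returns a list of dicts, best first, with "conf" (0 to 1); they miss things now and then, are a little off and sometimes report something else, mostly with a low value. They report only what shows in the picture. A call takes as long as a camera call. They do not tell look-alikes from the thing itself.
- recognise(picture, thing): "at" ([column, row] in pixels, amid what is visible of it).
- place_of(picture, thing): "at" ([column, row] in pixels: a listed point, or the origin of a listed thing).
The state is a dict: "clock": time; "joints": joint angles; "joint_vel": joint speeds; "joint_efforts": joint torques, N m; "position": TCP position; "ee_rot": TCP orientation; "contact_force": force on the tool from outside, world axes, zero at the start; "wrist_torque": the same for the moment, N m; "gripper_width": finger opening in mm; "grasp_force": force on a finger pad.
Only numpy, scipy, OpenCV 4.12 (cv2) and the standard library are available. Lean on these libraries where they do the work, as an engineer would, in place of code of your own. Each camera call takes 0.05 s, during which the arm holds its last target. There are 200 camera calls.

TASK

Hang the dipping basket (the wire basket whose stem ends in a sprung snap hook) on the drain stand to drip: press the gate of its hook straight against the front bar of the stand's loop until the bar passes inside and the gate springs shut, then pull back firmly but gently so that the shut gate itself bears against the bar and proves it is caught. Then let the basket down so that it hangs still by the top of its hook over the drip tray, and let go. Do not force the thin loop, and leave everything else on the bench where it is.

Things in the scene. Friction and masses are not known exactly. Their poses are not given: they have to be found in the camera images.
- basket: Stainless wire basket of 220 g (170 to 290 g as loaded), standing upright on the 12 mm soldering board. Origin: centre of its underside; z up; x points from the black handle to the gate. Cup 68 mm in diameter, 36 mm high; a wire bail rises from the rim at y = +-32 mm to a 12 mm stem on the axis, 81 to 95 mm up, which carries the snap hook (see the points). 170 mm high in all
- hook_handle (a point): Centre of the flat black handle behind the hook's spine, at x = -45, y = 0, z = 132 mm in the basket's frame, same axes. Handle: 34 mm long (x), 12 mm thick (y), 36 mm high (z). Pinch it from above across its thickness; the crown beside it stands 38 mm higher than this point
- hook_mouth (a point): Point of the gate that the bar should meet: x = 13.5, y = 0, z = 126 mm in the basket's frame, same axes, 8 mm below the nose. Pushed along its +x at this height, the basket lets the bar fold the gate in (5 to 10 N) for about 25 mm; just before the bar meets the spine the gate's tip slips out under it and springs shut
- hook_crown (a point): The snap hook lies in the basket's x-z plane, 10 mm thick (y): bottom bar 93 to 104 mm up, spine at x = -28 to -21, round crown with its top 170 mm up, nose at x = 10 to 17 ending 134 mm up. This point (x = -4.5, y = 0, z = 159.5 mm in the basket's frame, same axes), under the crown, is where the centre of the loop's bar lies when the basket hangs
- gate (a joint): The hook's gate, a steel finger 5 mm thick and 28 mm long that closes the 30 mm opening between bottom bar and nose, hinged at its lower end (x = 13.5, z = 104 mm in the basket's frame). 0 = sprung shut, grows as it folds inwards, about 0.9 rad as the bar passes, 1.25 at most. Pressed from inside it does not give
- clamp: Block on the stand's post, 195 to 230 mm up, that holds the steel loop. Origin: on the post's axis, level with the loop; x level, away from the loop, y sideways. The loop lies level before it (-x): its front bar, a round 6 mm rod along y, straight for 36 mm, lies 93 to 117 mm from the origin (its arm slides in the clamp and was set by eye: not measured, fixed). Over 30 N bends it
- stand: Drain stand, fixed: a 150 x 150 mm drip tray with a 14 mm rim, origin at the centre of its underside, axes as the clamp's; the post stands 105 mm behind it (+x), 14 mm thick, its top 276 mm above the bench. The loop's opening behind its front bar is 42 mm wide and 38 mm deep; the hook comes from the -x side
- strainer: a plain wire basket with a plain bail and no hook, 80 mm in diameter, 80 mm high; leave it. Origin: centre of its underside
- charcoal: black charcoal block 55 x 95 x 28 mm; leave it
- dish: white ceramic flux dish, 72 mm in diameter, 26 mm high; leave it
- tweezers: steel cross-lock tweezers lying on the bench, 180 mm long, 11 mm high; leave them
- jar: amber glass jar, 52 mm in diameter, 62 mm high; leave it
- bench_block: flat steel block 75 x 75 x 20 mm; leave it
- brush: flux brush lying on the bench, 166 mm long, 10 mm thick; leave it
Things that resemble listed ones, but are neither listed nor needed, are in the scene too. Leave any brown look-alike of the basket alone.

How it is judged (in metres and radians):
On the way, in this order (a step that is already met when the one before it is completed fails the run):
1. the bar of the loop pushes the gate of the snap hook open (value of joint gate above 0.5 rad and contact force between gate and clamp above 1 N), for 0.05 s.
2. the gate has sprung shut and the basket is pulled back so that the shut gate bears on the bar with 4 N or more (value of joint gate below 0.1 rad and contact force between gate and clamp above 4 N), for 0.2 s.
At the end, for the whole second after the job is handed in: The basket hangs freely by the crown of its shut snap hook (gate under 0.1 rad) on the loop's front bar, which carries it (over 1 N); hook_crown is level with the bar (-6 to +8 mm), 78 to 132 mm before the clamp's origin, within 26 mm of its middle line; upright within 0.2 rad and still (0.05 m/s) (value of joint gate below 0.1 rad and x of hook_crown in the frame of clamp between -0.132 and -0.078 m and y of hook_crown in the frame of clamp between -0.026 and 0.026 m and z of hook_crown in the frame of clamp between -0.006 and 0.008 m and contact force between basket and clamp above 1 N and angle between basket's own z axis and vertical below 0.2 rad and linear speed of basket below 0.05 m/s); the robot touches nothing.
It fails at once if the loop or its clamp is strained with more than 30 N (contact force between anything else and clamp above 30 N).
It fails at once if another thing on the bench is moved by more than 30 mm (distance of any of strainer, charcoal, dish, tweezers, jar, bench_block, brush from where it was at the start of the episode above 0.03 m).
It also fails if it takes over 61 s, if anything falls off the work surface, if the arm or the gripper's body presses on something with over 40 N, if the wrist force passes 120 N, or if a joint passes its speed limit or range.

## Working session

There is one attempt and no reset: what is moved stays moved. The work goes in short steps, Python scripts to look and compute and a tool call to move; the robot and the scene stay as the last step left them, time stands still between calls to the robot, and variables do not carry over. Pictures are saved under pics/ and viewed, at most 10 in all, crops included, and the job is handed in when it is done.

Besides the shell and the picture viewer there is one more tool, called after "Emit:" as a command line: name --pt "numbers of a row" for each row, then --argument value for the rest. carry_out: Moves the arm, as the interface text tells. Its arguments: {"type":"object","properties":{"slide":{"type":"array"},"roll":{"type":"array"},"claw":{"type":"array"}},"required":["slide","roll","claw"]}

```bash
mkdir -p pics; cat > h.py <<'E'
import numpy as np, cv2
from bench import *
def ray(p,uv):
    T=np.array(p["world_from_camera"]);K=np.array(p["mtx"])
    d=np.linalg.inv(K)@[uv[0],uv[1],1]; d=np.array([d[0],-d[1],-d[2]])
    return T[:3,3],T[:3,:3]@d      # d scaled to unit z depth
def depth_pt(p,uv):
    z=p["z_map"][int(round(uv[1])),int(round(uv[0]))]
    o,d=ray(p,uv); return o+d*z
def tri(pa,a,pb,b):
    A=0;B=0
    for p,u in((pa,a),(pb,b)):
        o,d=ray(p,u);d=d/np.linalg.norm(d);M=np.eye(3)-np.outer(d,d);A=A+M;B=B+M@o
    x=np.linalg.solve(A,B)
    return x
def proj(p,X):
    T=np.linalg.inv(np.array(p["world_from_camera"]));c=T[:3,:3]@X+T[:3,3]
    q=np.array(p["mtx"])@[c[0],-c[1],-c[2]];return q[:2]/q[2]
def cloud(p):
    v,u=np.mgrid[0:400,0:640];z=p["z_map"];T=np.array(p["world_from_camera"]);K=np.array(p["mtx"])
    d=np.stack([(u-K[0,2])/K[0,0],-(v-K[1,2])/K[1,1],-np.ones_like(z)],-1)*z[...,None]
    return d@T[:3,:3].T+T[:3,3]
E
cat > a.py <<'E'
from h import *
np.set_printoptions(precision=1,suppress=True)
s=read_state();print({k:s[k] for k in("clock","position","ee_rot","contact_force","gripper_width")},grip_point_offset)
P={n:get_image(n) for n in("side","top")}
for n,p in P.items():
    cv2.imwrite(f"pics/{n}0.png",p["img"][...,::-1]);print(n,p.keys(),np.array(p["world_from_camera"]),np.array(p["mtx"]))
    for t in("basket","hook_handle","hook_mouth","hook_crown","clamp","stand","strainer"):
        for f in(place_of,recognise):
            print(t,f.__name__,[(np.round(r["at"]),round(r["conf"],2),depth_pt(p,r["at"])) for r in f(p,t)[:3]])
E
python3 a.py
```

```text
{'clock': 0.0, 'position': array([ 156.9, -604.8,  403.6]), 'ee_rot': array([-0.1,  1. ,  0. , -0. ]), 'contact_force': array([-0.5,  0.3, -0.2]), 'gripper_width': 85.27839233515887} 154.70000000000002
side dict_keys(['img', 'z_map', 'mtx', 'world_from_camera', 'shot']) [[  -0.9    0.2   -0.3   20.5]
 [  -0.4   -0.6    0.7 1167.2]
 [  -0.     0.8    0.6 1122.3]
 [   0.     0.     0.     1. ]] [[508.4   0.  317. ]
 [  0.  508.4 203. ]
 [  0.    0.    1. ]]
basket call [(array([251., 218.]), 0.91, array([740.9,  -3.6,  18.6])), (array([342., 219.]), 0.84, array([ 446.2, -110.8,   14.3]))]
basket call [(array([404., 201.]), 0.81, array([ 272.3, -294.8,    5.1])), (array([242., 193.]), 0.77, array([771.6, -18. , 108. ])), (array([343., 212.]), 0.58, array([ 455.2, -145.1,   15.8]))]
hook_handle call [(array([401., 182.]), 0.74, array([ 275.8, -217.8,  140.4])), (array([236., 186.]), 0.69, array([797.9, -28.4, 122.3])), (array([351., 192.]), 0.56, array([405.2, -76.9, 163. ]))]
hook_handle call [(array([340., 200.]), 0.86, array([  20.5, 1167.2, 1122.3])), (array([404., 192.]), 0.73, arra
[... 3018 characters left out ...]
.7, -106.7,   13.1])), (array([346., 118.]), 0.72, array([759. , -21.3,  88.9])), (array([428., 289.]), 0.56, array([ 277.1, -219.1,  144.5]))]
clamp call [(array([277., 116.]), 0.97, array([707. , 162.5, 239. ])), (array([444., 222.]), 0.68, array([ 468.8, -302.3,    9.3])), (array([266., 259.]), 0.26, array([368.5, 212.1,   0.2]))]
clamp call [(array([275., 132.]), 0.77, array([668.6, 168.8, 230.9]))]
stand call [(array([276., 174.]), 0.76, array([619.4, 184.8,  -2.5]))]
stand call [(array([278., 171.]), 0.7, array([627.3, 179.2,   0.9]))]
strainer call [(array([445., 220.]), 0.65, array([ 474.3, -306.1,   11.7]))]
strainer call [(array([446., 219.]), 0.7, array([ 477.7, -309.4,   10.4]))]
```

```bash
python3 - <<'E'
import cv2
a=cv2.imread("pics/side0.png");b=cv2.imread("pics/top0.png")
cv2.imwrite("pics/c1.png",cv2.resize(a[140:300,190:440],None,fx=3.2,fy=3.2,interpolation=3)[:600,:800])
cv2.imwrite("pics/c2.png",cv2.resize(b[60:320,220:480],None,fx=2.3,fy=2.3,interpolation=3))
E
```

```text
(no output)
```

View pics/c1.png

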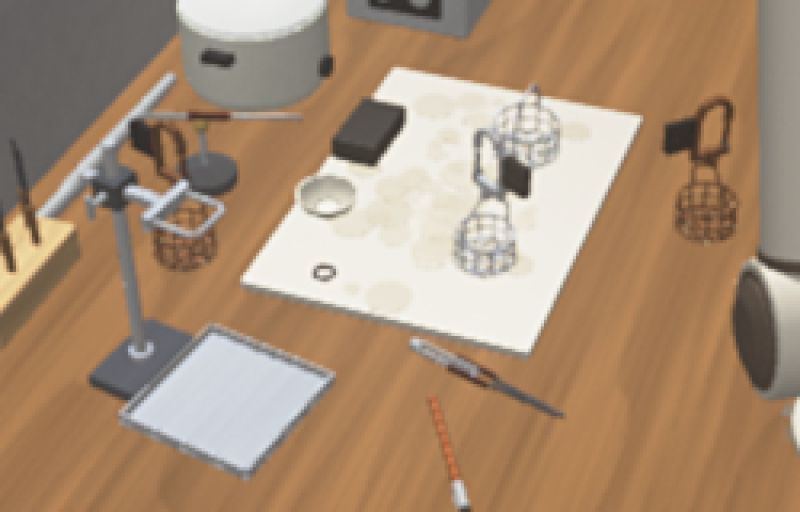

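View pics/c2.png

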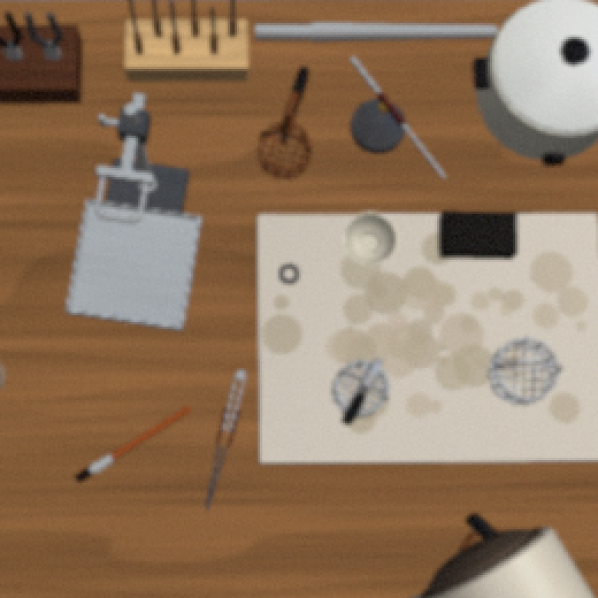

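The side view shows the silver basket on the white board (crop 485,230), its black handle nearer the robot. Brown look-alikes are at crop (185,215) and (705,190). The top view shows the stand's loop at crop (125,195) and the basket at (360,390), with its gate pointing away from the robot. Next I measure the handle and the loop from depth.

```bash
cat > m.py <<'E'
from h import *
np.set_printoptions(precision=1,suppress=True,linewidth=150)
P={n:get_image(n) for n in("side","top")}
for n,p in P.items():
    C=cloud(p);g=p["img"].astype(int);ok=p["z_map"]>0
    near=ok&(np.hypot(C[...,0]-440,C[...,1]+98)<75)
    h=near&(g.max(-1)<75)&(C[...,2]>100)&(C[...,2]<175)
    X=C[h];print(n,"handle",len(X),X.mean(0),X.min(0),X.max(0))
    w=np.linalg.svd(X[:,:2]-X[:,:2].mean(0))[2][0];print(" dir",w,np.degrees(np.arctan2(w[1],w[0])))
    k=near&~h&(C[...,2]>105)&(C[...,2]<185);X=C[k];print(" hook",len(X),X.mean(0),X.min(0),X.max(0))
    w=np.linalg.svd(X[:,:2]-X[:,:2].mean(0))[2][0];print(" dir",np.degrees(np.arctan2(w[1],w[0])))
    l=ok&(np.hypot(C[...,0]-650,C[...,1]-175)<75)&(C[...,2]>185)&(C[...,2]<250)
    X=C[l];v,u=np.nonzero(l);print(" loop",len(X));
    r=np.argsort(X[:,0]);print(np.c_[u,v,X][r][:45])
    q=ok&(np.hypot(C[...,0]-600,C[...,1]-180)<125)&(C[...,2]<30)&(g[...,2]>g[...,0]+3)&(g[...,2]>140)
    pts=C[q][:,:2].astype(np.float32);rect=cv2.minAreaRect(pts);print(" tray",rect,C[q][:,2].mean())
E
python3 m.py
```

```text
side handle 62 [406.8 -76.1 150. ] [393.9 -85.7 133.7] [421.5 -68.7 165.5]
 dir [-0.9  0.4] 155.71925543184534
 hook 175 [437.8 -97.  147.1] [ 392.3 -119.3  105.1] [466.2 -73.2 184.2]
 dir 151.25124962743647
 loop 392
[[259.  205.  604.7 164.4 233.4]
 [258.  207.  605.3 170.  230.1]
 [258.  206.  606.1 168.1 232.2]
 [257.  208.  607.6 172.3 227.6]
 [257.  206.  607.8 170.7 233.6]
 [257.  207.  608.  171.  230.1]
 [258.  205.  608.1 164.  232.2]
 [259.  206.  608.2 158.9 224.8]
 [256.  208.  608.8 175.8 229.8]
 [254.  210.  609.  187.6 231.3]
 [256.  209.  609.1 175.9 226.2]
 [259.  204.  610.2 154.2 228.2]
 [255.  209.  610.6 179.  228.1]
 [254.  209.  610.6 184.4 232.1]
 [258.  204.  610.8 158.9 231.4]
 [253.  211.  610.8 190.6 229.5]
 [258.  203.  611.2 157.5 233.9]
 [256.  207.  611.5 170.6 228.9]
 [251.  212.  612.1 199.9 232.4]
 [253.  210.  612.3 187.7 230.5]
 [252.  212.  612.3 194.2 228.1]
 [255.  208.  612.4 175.3 228.5]
 [252.  210.  613.5 191.  232.6]
 [251.  213.  614.6 196.4 225.5]
 [257.  204.  614.7 157.7 229.5]
 [252.  211.  615.4 188.5 226.6]
 [253.  209.  615.7 181.
[... 1859 characters left out ...]
155.1 227.1]
 [266.  154.  612.3 190.3 227.3]
 [267.  154.  612.4 187.8 227. ]
 [264.  154.  612.5 195.4 226.9]
 [265.  154.  612.7 193.  226. ]
 [270.  154.  612.8 180.4 225.6]
 [272.  154.  612.8 175.4 225.5]
 [279.  153.  612.8 157.1 233.9]
 [281.  154.  613.1 152.9 224.2]
 [275.  154.  613.2 168.  224. ]
 [266.  153.  613.9 190.  230.7]
 [265.  153.  614.  192.5 230.5]
 [263.  153.  614.3 197.6 229.4]
 [267.  153.  615.  187.8 227.2]
 [262.  153.  615.  200.4 227.2]
 [264.  153.  615.3 195.5 226.1]
 [268.  153.  615.4 185.5 225.6]
 [281.  153.  615.6 152.9 224.5]]
 tray ((627.4019165039062, 176.82823181152344), (147.322509765625, 175.39076232910156), 81.14127349853516) 2.4468268936491118
```

```bash
cat > b.py <<'E'
from h import *
np.set_printoptions(precision=2,suppress=True,linewidth=150)
P=[get_image(n) for n in("side","top","side","top")]
A={}
for i,p in enumerate(P):
    C=cloud(p);ok=p["z_map"]>0
    l=ok&(np.hypot(C[...,0]-625,C[...,1]-177)<60)&(C[...,2]>205)&(C[...,2]<245)
    X=C[l];b=X[(X[:,0]<618)&(abs(X[:,1]-177)<18)]
    f=np.polyfit(b[:,1],b[:,0],1);print(["side","top"][i%2],"bar x@177",np.polyval(f,177),"slope deg",np.degrees(np.arctan(f[0])),"z",np.median(b[:,2]),len(b))
    s=X[(X[:,0]>618)&(X[:,0]<642)];
    for lo,hi in((140,170),(185,215)):
        q=s[(s[:,1]>lo)&(s[:,1]<hi)];g=np.polyfit(q[:,0],q[:,1],1);print("  arm y@630",np.polyval(g,630),np.degrees(np.arctan(g[0])),"z",np.median(q[:,2]),len(q))
pa,pb=P[2],P[3]
for t in("basket","clamp","hook_handle","hook_mouth","hook_crown"):
    A=place_of(pa,t);B=place_of(pb,t)
    for a in A[:3]:
        for b in B[:3]:
            x=tri(pa,a["at"],pb,b["at"]);e=np.linalg.norm(proj(pa,x)-a["at"])+np.linalg.norm(proj(pb,x)-b["at"])
            if e<8: print(t,x,"err",e,a["conf"],b["conf"])
s=read_state();print(np.array(s["ee_rot"]),np.array(s["position"]))
E
python3 b.py
```

```text
side bar x@177 610.0439169297528 slope deg 11.506254102070471 z 229.47184594272528 19
  arm y@630 151.22288612163163 -7.203333378652031 z 229.08723899476104 15
  arm y@630 200.31213142028116 3.476489643873108 z 230.12503649547688 16
top bar x@177 610.7760735419718 slope deg 7.794578009133654 z 227.43277918989315 34
  arm y@630 152.05334310647322 -9.077082408764491 z 226.8687751887237 23
  arm y@630 199.94430988685897 -6.569117538806656 z 228.00341006819735 23
side bar x@177 610.50169728107 slope deg 9.931910141614972 z 229.8058230983488 23
  arm y@630 153.26960825273727 -5.733844359618715 z 230.03098213176588 15
  arm y@630 200.46298401052945 -6.9100808799227975 z 229.02447379491957 16
top bar x@177 610.8330483537878 slope deg 7.608652633704212 z 227.29510000165942 35
  arm y@630 152.0937448790168 -9.218807988258432 z 227.18540102606016 23
  arm y@630 200.37938103335142 -6.185988267975336 z 227.81295034312438 21
basket [755.55 -22.53   1.71] err 6.276629381983083 0.76 0.93
basket [ 454.32 -109.21   15.6 ] err 0.608711455534362 0.74 0.91
basket [ 241.07 -252.76   11.24] err 4.215720974050279 0.71 0.5
clamp [717.62 161.46 228.98] err 2.2678067517000313 0.75 0.61
hook_handle [ 279.95 -233.03  136.28] err 0.025691811734100276 0.88 0.47
hook_handle [803.98 -22.03 133.86] err 2.3116893647491086 0.88 0.93
hook_handle [410.27 -84.02 160.05] err 1.296265226559981 0.76 0.73
hook_mouth [458.73 -94.37 158.18] err 1.6488539876113157 0.87 0.55
hook_crown [ 247.81 -264.48  151.81] err 2.8340477782754405 0.84 0.67
hook_crown [767.65 -23.72 160.02] err 1.8268739579268596 0.78 0.94
hook_crown [442.17 -96.98 175.49] err 2.2661356002219684 0.61 0.78
[-0.13  0.99  0.   -0.  ] [ 156.95 -604.95  404.71]
```

```bash
cat > go.py <<'E'
# usage: go.py x y z(grasp point, mm) yaw(deg of handle->gate direction)
import sys
from h import *
from scipy.spatial.transform import Rotation as R
g=np.array([float(v) for v in sys.argv[1:4]]);yaw=float(sys.argv[4])
s=read_state();M=R.from_quat(s["ee_rot"]).as_matrix();p=np.array(s["position"])
d=M.T@(g+[0,0,grip_point_offset]-p)
ty=np.degrees(np.arctan2(M[1,1],M[0,1]))
roll=-((yaw+90-ty+90)%180-90)
print("slide mm",d.round(1),"roll",round(roll,1),"| grasp pt",(p+M[:,2]*grip_point_offset).round(1),"tool y",round(ty,1),"clock",s["clock"],"F",np.round(s["contact_force"],1),"w",round(s["gripper_width"],1),"tilt",M[:,2].round(3))
E
python3 go.py 410 -82 215 -28.5
```

```text
slide mm [-376.2  442.7   35. ] roll 43.0 | grasp pt [ 156.9 -604.9  250. ] tool y 104.5 clock 2.3 F [-0.3 -0.6  0.2] w 85.4 tilt [-0.  0. -1.]
```

Emit:
carry_out --pt "-0.03 0.036 0" --pt "-0.068 0.08 0" --pt "-0.106 0.125 0" --pt "-0.144 0.17 0" --pt "-0.182 0.214 0" --pt "-0.22 0.259 0" --pt "-0.24 0.282 0" --pt "-0.25 0.294 0" --roll '[5,10,15,20,25,30,35,43]' --claw '[0.085,0.085,0.085,0.085,0.085,0.085,0.085,0.085]'

```text
clock: 3.3
position: [325.6, -256.1, 405.2]
ee_rot: [0.247, 0.969, 0.0, 0.001]
contact_force: [0.3, 0.6, -0.4]
gripper_width: 85.1
grasp_force: 0.0
```

```bash
python3 go.py 410 -82 215 -28.5
```

```text
slide mm [  9.1 193.3  35.5] roll -0.1 | grasp pt [ 325.8 -256.2  250.5] tool y 61.4 clock 3.3 F [ 0.3  0.6 -0.4] w 85.1 tilt [ 0.001 -0.    -1.   ]
```

Emit:
carry_out --pt "0.002 0.04 0" --pt "0.004 0.08 0" --pt "0.006 0.12 0" --pt "0.008 0.16 0" --pt "0.009 0.185 0.015" --pt "0.009 0.193 0.025" --pt "0.009 0.193 0.035" --pt "0.009 0.193 0.035" --roll '[0,0,0,0,0,0,0,0]' --claw '[0.06,0.06,0.06,0.06,0.06,0.06,0.06,0.06]'

```text
clock: 4.3
position: [408.6, -84.3, 368.9]
ee_rot: [0.246, 0.969, -0.0, -0.001]
contact_force: [0.5, 0.1, 0.0]
gripper_width: 60.4
grasp_force: 0.0
```

```bash
python3 go.py 410 -82 148 -28.5; python3 - <<'E'
from h import *
for n,c in(("side",(340,190)),("top",(377,225))):
    p=get_image(n);x,y=c
    cv2.imwrite(f"pics/{n}1.png",cv2.resize(p["img"][y-55:y+45,x-60:x+60,::-1],None,fx=5,fy=5,interpolation=3))
a=cv2.imread("pics/side1.png");b=cv2.imread("pics/top1.png");cv2.imwrite("pics/d1.png",cv2.resize(np.vstack([a,b]),None,fx=.6,fy=.6))
E
```

```text
slide mm [-0.2  2.7 66.2] roll -0.0 | grasp pt [408.3 -84.3 214.2] tool y 61.5 clock 4.3 F [0.5 0.1 0. ] w 60.4 tilt [-0.002 -0.    -1.   ]
```

View pics/d1.png

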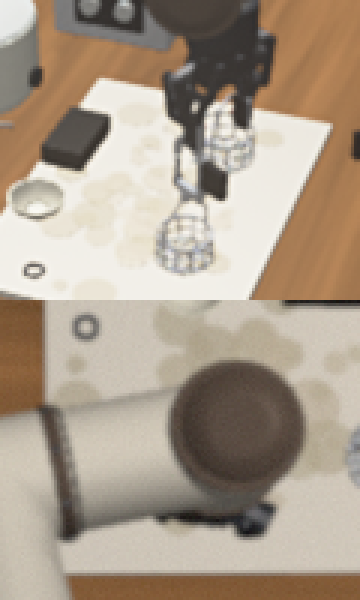

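The gripper stands above the handle (upper panel, near 212,180), with one finger on each side. I descend and close.

Emit:
carry_out --pt "0 0.002 0.02" --pt "0 0.002 0.04" --pt "0 0.002 0.055" --pt "0 0.002 0.066" --pt "0 0.002 0.066" --pt "0 0.002 0.066" --pt "0 0.002 0.066" --pt "0 0.002 0.066" --roll '[0,0,0,0,0,0,0,0]' --claw '[0.06,0.06,0.06,0.06,0.06,0.03,0.03,0.03]'

```text
clock: 5.4
position: [410.2, -81.9, 304.1]
ee_rot: [0.246, 0.969, 0.0, 0.0]
contact_force: [0.6, -2.0, 0.1]
gripper_width: 30.2
grasp_force: 0.0
```

```bash
python3 go.py 410 -82 148 -28.5
```

```text
slide mm [ 0.1 -0.2  1.4] roll 0.0 | grasp pt [410.4 -81.8 149.4] tool y 61.5 clock 5.4 F [ 0.6 -2.   0.1] w 30.2 tilt [ 0.001  0.    -1.   ]
```

Emit:
carry_out --pt "0 0 0" --pt "0 0 0" --pt "0 0 0" --pt "0 0 0" --pt "0 0 0" --pt "0 0 0" --roll '[0,0,0,0,0,0]' --claw '[0.02,0.005,0.0,0.0,0.0,0.0]'

```text
clock: 6.15
position: [410.1, -81.8, 303.8]
ee_rot: [0.246, 0.969, -0.0, -0.0]
contact_force: [-2.4, 1.5, 4.3]
gripper_width: 11.0
grasp_force: 60.2
```

```bash
python3 go.py 410 -82 240 -28.5
```

```text
slide mm [  0.   -0.2 -90.9] roll 0.0 | grasp pt [410.  -81.8 149.1] tool y 61.5 clock 6.15 F [-2.4  1.5  4.3] w 11.0 tilt [-0.  0. -1.]
```

Gripped at 60 N and 11 mm. Now I lift.

Emit:
carry_out --pt "0 0 -0.01" --pt "0 0 -0.025" --pt "0 0 -0.04" --pt "0 0 -0.06" --pt "0 0 -0.08" --pt "0 0 -0.09" --pt "0 0 -0.09" --pt "0 0 -0.09" --roll '[0,0,0,0,0,0,0,0]' --claw '[0,0,0,0,0,0,0,0]'

```text
clock: 7.15
position: [409.8, -81.9, 392.8]
ee_rot: [0.246, 0.969, -0.0, -0.001]
contact_force: [-1.0, 0.5, -3.0]
gripper_width: 10.7
grasp_force: 59.5
```

```bash
python3 go.py 515 192 236 -8; python3 - <<'E'
from h import *
p=get_image("side");x,y=345,190
cv2.imwrite("pics/s2.png",cv2.resize(p["img"][y-60:y+40,x-60:x+60,::-1],None,fx=5,fy=5,interpolation=3))
E
```

```text
slide mm [ 38.1 290.9   2. ] roll -20.5 | grasp pt [409.5 -81.9 238.1] tool y 61.5 clock 7.15 F [-1.   0.5 -3. ] w 10.7 tilt [-0.002  0.    -1.   ]
```

View pics/s2.png

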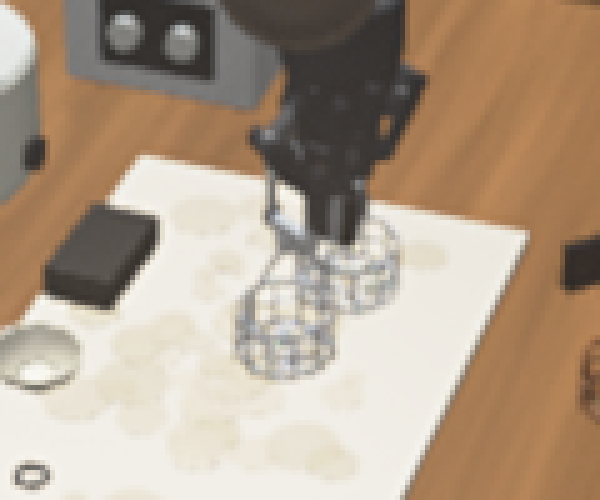

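The basket is lifted and upright under the gripper (crop 285,330). I carry it to the standoff before the loop.

Emit:
carry_out --pt "0.002 0.015 0" --pt "0.006 0.045 0" --pt "0.011 0.085 0" --pt "0.017 0.13 0" --pt "0.023 0.175 0" --pt "0.029 0.22 0" --pt "0.034 0.26 0" --pt "0.038 0.285 0" --roll '[-1,-3,-6,-9,-12,-15,-18,-20.5]' --claw '[0,0,0,0,0,0,0,0]'

```text
clock: 8.2
position: [513.0, 189.3, 392.8]
ee_rot: [0.068, 0.998, -0.0, -0.0]
contact_force: [0.0, 0.3, -2.5]
gripper_width: 11.0
grasp_force: 59.4
```

Emit:
carry_out --pt "0 0 0" --pt "0 0 0" --pt "0 0 0" --pt "0 0 0" --roll '[0,0,0,0]' --claw '[0,0,0,0]'

```text
clock: 8.7
position: [512.3, 186.0, 394.0]
ee_rot: [0.07, 0.998, 0.0, 0.0]
contact_force: [0.3, 0.3, -3.0]
gripper_width: 11.3
grasp_force: 59.4
```

```bash
python3 go.py 513 192 237 -8; cat > v.py <<'E'
import sys
from h import *
np.set_printoptions(precision=1,suppress=True,linewidth=150)
p=get_image("side");q=get_image("top")
x,y=275,195
cv2.imwrite(f"pics/{sys.argv[1]}.png",np.hstack([cv2.resize(p["img"][y-50:y+50,x-50:x+30,::-1],None,fx=5,fy=5,interpolation=3),cv2.resize(q["img"][110:210,240:320,::-1],None,fx=5,fy=5,interpolation=3)]))
for t in("hook_mouth","hook_crown","hook_handle","basket","clamp"):
    for a in place_of(p,t)[:3]:
        for b in place_of(q,t)[:3]:
            X=tri(p,a["at"],q,b["at"]);e=np.linalg.norm(proj(p,X)-a["at"])
            if e<4 and X[1]>100: print(t,X,a["conf"],b["conf"],a["at"],b["at"])
    for n,r in(("side",p),("top",q)):
        print(t,n,[(np.round(a["at"]),round(a["conf"],2)) for a in place_of(r,t)[:3]])
E
python3 v.py e1
```

```text
slide mm [0.2 6.  2.3] roll -0.0 | grasp pt [512.4 186.  239.3] tool y 82.0 clock 8.7 F [ 0.3  0.3 -3. ] w 11.3 tilt [ 0.  0. -1.]
hook_mouth [566.6 179.9 241.2] 0.64 0.42 [266.5, 208.4] [270.0, 172.4]
hook_mouth side [(array([245., 194.]), 0.97), (array([418., 182.]), 0.74), (array([266., 208.]), 0.64)]
hook_mouth top [(array([348., 114.]), 0.8), (array([446., 303.]), 0.62), (array([270., 172.]), 0.42)]
hook_crown [557.8 178.8 256.6] 0.97 0.4 [272.7, 205.4] [268.6, 170.3]
hook_crown side [(array([273., 205.]), 0.97), (array([242., 176.]), 0.9)]
hook_crown top [(array([346., 104.]), 0.77), (array([447., 298.]), 0.66), (array([269., 170.]), 0.4)]
hook_handle [509.9 184.6 248.9] 0.97 0.52 [285.7, 212.0] [266.9, 192.5]
hook_handle side [(array([286., 212.]), 0.97), (array([233., 187.]), 0.94), (array([400., 180.]), 0.69)]
hook_handle top [(array([430., 287.]), 0.79), (array([347.,  98.]), 0.73), (array([267., 192.]), 0.52)]
basket [549.2 188.3 120.6] 0.92 0.56 [276.2, 244.3] [270.4, 187.2]
basket side [(array([407., 211.]), 0.95), (array([276., 244.]), 0.92), (array([250., 221.]), 0.65)]
basket top [(array([433., 302.]), 0.79), (array([343., 128.]), 0.57), (array([270., 187.]), 0.56)]
clamp [716.4 162.5 227. ] 0.85 0.74 [225.9, 198.5] [277.3, 114.0]
clamp side [(array([226., 198.]), 0.85), (array([303., 181.]), 0.17)]
clamp top [(array([277., 114.]), 0.74)]
```

View pics/e1.png

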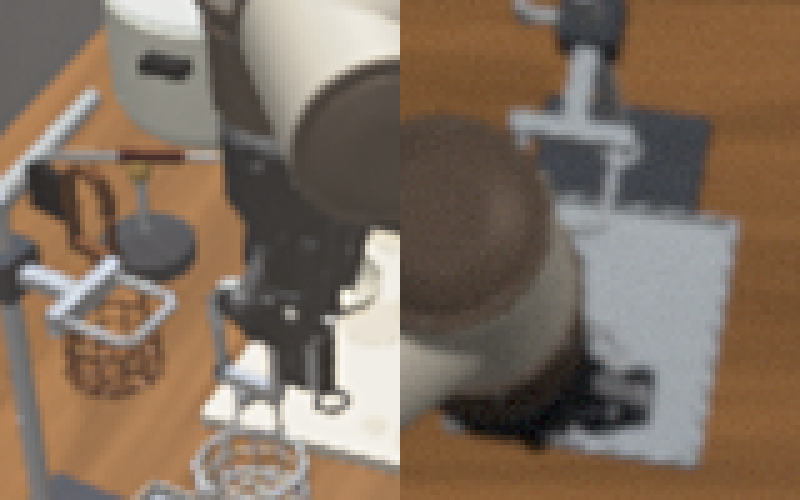

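The side view shows the hook's gate facing the loop (hook at crop 225–280, 285–385; loop at crop 110,300). Next is a depth check of the hook's height relative to the loop.

```bash
python3 - <<'E'
from h import *
np.set_printoptions(precision=1,suppress=True,linewidth=150)
for i in range(2):
    p=get_image("side");C=cloud(p);g=p["img"].astype(int);ok=p["z_map"]>0
    e=np.array([.99,-.139]);gr=np.array(read_state()["position"])[:2]
    r=C[...,:2]-gr;a=r@e;b=r@np.array([.139,.99])
    k=ok&(a>15)&(a<75)&(abs(b)<15)&(C[...,2]>195)&(g.min(-1)>90)
    X=np.c_[a[k],b[k],C[k][:,2]];print(len(X),"zmax",np.sort(X[:,2])[-12:],"x max",np.sort(X[:,0])[-10:],"b",X[:,1].mean())
    k=ok&(abs(a-45)<45)&(abs(b)<45)&(C[...,2]>80)&(C[...,2]<190);X=np.c_[a[k],b[k],C[k][:,2]]
    print("cup a",np.percentile(X[:,0],[2,98]),"b",np.percentile(X[:,1],[2,98]),"z",np.percentile(X[:,2],[2,98]))
    t=X[(X[:,2]>145)];print("bail",t.mean(0))
E
```

```text
144 zmax [576.3 576.7 577.3 579.  580.4 581.1 581.2 581.9 581.9 582.1 582.3 583.3] x max [58.8 59.1 59.2 59.8 59.9 60.2 60.8 61.3 61.4 61.5] b 2.450027212107977
cup a [11.8 76. ] b [-32.1  33. ] z [101.9 183.5]
bail [ 44.    6.8 168.3]
141 zmax [572.8 573.1 574.3 576.2 577.3 578.2 579.4 580.8 580.9 580.9 581.2 581.7] x max [59.4 59.6 59.7 60.  60.1 60.1 60.5 61.4 61.7 62.8] b 2.4422382129820286
cup a [12.4 75.7] b [-32.4  34.1] z [102.7 185.7]
bail [ 44.1   7.7 169.6]
```

Emit:
carry_out --pt "0 0.003 0.001" --pt "0 0.006 0.002" --pt "-0.008 0.006 0.002" --pt "-0.016 0.006 0.002" --pt "-0.022 0.006 0.002" --pt "-0.027 0.006 0.002" --pt "-0.03 0.006 0.002" --pt "-0.03 0.006 0.002" --roll '[0,0,0,0,0,0,0,0]' --claw '[0,0,0,0,0,0,0,0]'

```text
clock: 11.3
position: [543.2, 188.5, 391.6]
ee_rot: [0.07, 0.998, -0.0, -0.0]
contact_force: [0.3, 0.9, -2.7]
gripper_width: 11.4
grasp_force: 59.5
```

```bash
python3 go.py 548 187.5 237.5 -8
```

```text
slide mm [-4.9 -0.3 -0.6] roll 0.0 | grasp pt [543.2 188.5 236.9] tool y 82.0 clock 11.3 F [ 0.3  0.9 -2.7] w 11.4 tilt [-0. -0. -1.]
```

Aligned. Now forward in small steps, watching the force.

Emit:
carry_out --pt "-0.002 0 0" --pt "-0.004 0 0" --pt "-0.006 0 0" --pt "-0.008 0 0" --pt "-0.01 0 0" --pt "-0.011 0 0" --pt "-0.012 0 0" --pt "-0.012 0 0" --roll '[0,0,0,0,0,0,0,0]' --claw '[0,0,0,0,0,0,0,0]'

```text
clock: 12.3
position: [554.4, 186.9, 391.1]
ee_rot: [0.069, 0.998, -0.0, -0.001]
contact_force: [-5.6, 1.5, -1.4]
gripper_width: 11.7
grasp_force: 59.7
```

Emit:
carry_out --pt "-0.002 0 0" --pt "-0.004 0 0" --pt "-0.006 0 0" --pt "-0.008 0 0" --pt "-0.01 0 0" --pt "-0.011 0 0" --pt "-0.012 0 0" --pt "-0.012 0 0" --roll '[0,0,0,0,0,0,0,0]' --claw '[0,0,0,0,0,0,0,0]'

```text
clock: 13.3
position: [565.8, 185.0, 389.9]
ee_rot: [0.07, 0.998, -0.001, -0.003]
contact_force: [-4.9, 0.8, -4.0]
gripper_width: 11.4
grasp_force: 59.3
```

Emit:
carry_out --pt "-0.002 0 -0.001" --pt "-0.003 0 -0.001" --pt "-0.005 0 -0.001" --pt "-0.006 0 -0.001" --pt "-0.007 0 -0.001" --pt "-0.007 0 -0.001" --roll '[0,0,0,0,0,0]' --claw '[0,0,0,0,0,0]'

```text
clock: 14.05
position: [573.8, 184.1, 391.2]
ee_rot: [0.07, 0.998, -0.001, -0.001]
contact_force: [-0.1, -0.3, -11.1]
gripper_width: 11.2
grasp_force: 58.3
```

Emit:
carry_out --pt "0 0 0.001" --pt "-0.001 0 0.002" --pt "-0.002 0 0.002" --pt "-0.002 0 0.002" --roll '[0,0,0,0]' --claw '[0,0,0,0]'

```text
clock: 14.55
position: [576.2, 184.1, 392.2]
ee_rot: [0.069, 0.998, 0.001, 0.002]
contact_force: [0.6, 0.3, -2.4]
gripper_width: 10.6
grasp_force: 59.4
```

```bash
python3 go.py 576 184 235 -8; python3 v.py e2 | grep -v "side\|top"
```

```text
slide mm [ 0.2 -0.1  2.5] roll 0.1 | grasp pt [576.7 184.3 237.5] tool y 82.1 clock 14.55 F [ 0.6  0.3 -2.4] w 10.6 tilt [ 0.003  0.001 -1.   ]
hook_handle [569.8 182.2 237.5] 0.83 0.6 [267.7, 210.3] [268.4, 168.8]
basket [616.4 180.4 111.2] 0.97 0.57 [257.9, 239.9] [273.7, 163.1]
clamp [714.8 162.2 226.5] 0.94 0.87 [225.2, 198.3] [277.9, 116.1]
```

View pics/e2.png

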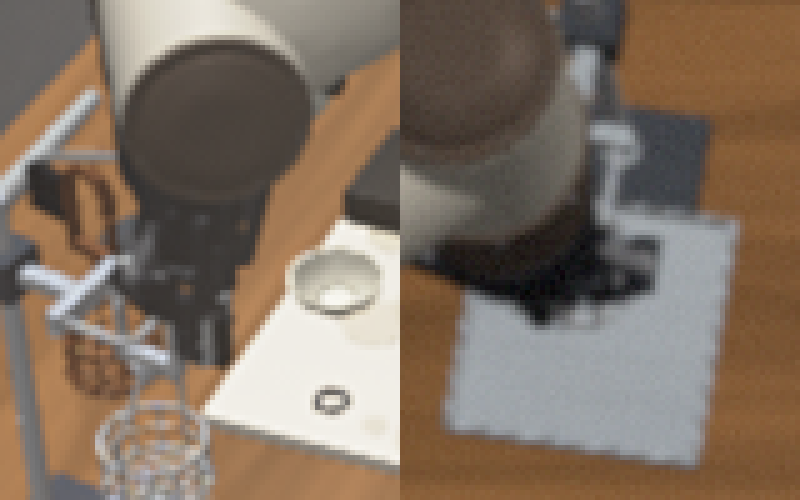

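The bar now passes inside the hook (side crop 130,345), and the force has fallen to the weight alone, so the gate should have snapped shut. I pull back slowly.

Emit:
carry_out --pt "0.002 0 0" --pt "0.004 0 0" --pt "0.006 0 0" --pt "0.008 0 0" --pt "0.01 0 0" --pt "0.012 0 0" --pt "0.012 0 0" --pt "0.012 0 0" --roll '[0,0,0,0,0,0,0,0]' --claw '[0,0,0,0,0,0,0,0]'

```text
clock: 17.05
position: [563.9, 185.7, 390.7]
ee_rot: [0.069, 0.998, -0.0, 0.0]
contact_force: [0.5, 1.0, -2.4]
gripper_width: 11.2
grasp_force: 59.4
```

Emit:
carry_out --pt "0.001 0 0" --pt "0.002 0 0" --pt "0.003 0 0" --pt "0.003 0 0" --roll '[0,0,0,0]' --claw '[0,0,0,0]'

```text
clock: 17.55
position: [560.8, 186.1, 390.7]
ee_rot: [0.069, 0.998, -0.0, 0.0]
contact_force: [-0.9, -1.0, -2.2]
gripper_width: 11.1
grasp_force: 59.4
```

Emit:
carry_out --pt "0.001 0 0" --pt "0.002 0 0" --pt "0.002 0 0" --roll '[0,0,0]' --claw '[0,0,0]'

```text
clock: 17.92
position: [558.9, 186.4, 390.8]
ee_rot: [0.069, 0.998, 0.0, 0.0]
contact_force: [-0.8, 0.6, -1.8]
gripper_width: 11.3
grasp_force: 59.4
```

Emit:
carry_out --pt "0.001 0 0" --pt "0.002 0 0" --pt "0.002 0 0" --roll '[0,0,0]' --claw '[0,0,0]'

```text
clock: 18.3
position: [557.9, 186.5, 390.8]
ee_rot: [0.07, 0.998, 0.0, 0.002]
contact_force: [6.4, -2.2, -4.7]
gripper_width: 11.2
grasp_force: 59.0
```

Emit:
carry_out --pt "0.0005 0 0" --pt "0.0005 0 0" --pt "0.0005 0 0" --pt "0.0005 0 0" --roll '[0,0,0,0]' --claw '[0,0,0,0]'

```text
clock: 18.8
position: [557.7, 186.5, 390.8]
ee_rot: [0.07, 0.998, 0.0, 0.002]
contact_force: [7.9, -1.8, -6.2]
gripper_width: 11.2
grasp_force: 59.0
```

Proven at about 8 N. Now I move forward to centre the bar under the crown, then lower.

Emit:
carry_out --pt "-0.004 0 0" --pt "-0.008 0 0" --pt "-0.012 0 0" --pt "-0.014 0 0" --pt "-0.014 0 0.006" --pt "-0.014 0 0.012" --pt "-0.014 0 0.018" --pt "-0.014 0 0.024" --roll '[0,0,0,0,0,0,0,0]' --claw '[0,0,0,0,0,0,0,0]'

```text
clock: 19.8
position: [570.2, 184.8, 366.1]
ee_rot: [0.069, 0.998, -0.0, -0.0]
contact_force: [-0.3, -0.2, -3.0]
gripper_width: 11.2
grasp_force: 59.5
```

Emit:
carry_out --pt "0 0 0.001" --pt "0 0 0.002" --pt "0 0 0.003" --pt "0 0 0.004" --pt "0 0 0.004" --pt "0 0 0.004" --roll '[0,0,0,0,0,0]' --claw '[0,0,0,0,0,0]'

```text
clock: 20.55
position: [570.3, 184.8, 362.8]
ee_rot: [0.069, 0.998, 0.0, 0.0]
contact_force: [-0.1, -0.1, -2.9]
gripper_width: 11.1
grasp_force: 59.5
```

Emit:
carry_out --pt "0 0 0.001" --pt "0 0 0.002" --pt "0 0 0.003" --pt "0 0 0.003" --pt "0 0 0.003" --roll '[0,0,0,0,0]' --claw '[0,0,0,0,0]'

```text
clock: 21.18
position: [570.3, 184.8, 359.7]
ee_rot: [0.069, 0.998, 0.0, 0.0]
contact_force: [0.6, -0.2, -3.1]
gripper_width: 11.2
grasp_force: 59.5
```

Emit:
carry_out --pt "0 0 0.001" --pt "0 0 0.001" --pt "0 0 0.001" --roll '[0,0,0]' --claw '[0,0,0]'

```text
clock: 21.55
position: [570.4, 184.8, 358.8]
ee_rot: [0.069, 0.998, 0.0, 0.0]
contact_force: [0.3, 0.3, -1.8]
gripper_width: 11.0
grasp_force: 59.5
```

Just touching; one more small step.

Emit:
carry_out --pt "0 0 0.0005" --pt "0 0 0.001" --pt "0 0 0.001" --pt "0 0 0.001" --roll '[0,0,0,0]' --claw '[0,0,0,0]'

```text
clock: 22.05
position: [570.5, 184.8, 358.4]
ee_rot: [0.069, 0.998, 0.0, 0.001]
contact_force: [-0.4, 0.2, 1.7]
gripper_width: 11.3
grasp_force: 60.1
```

Emit:
carry_out --pt "0 0 0" --pt "0 0 0" --pt "0 0 0" --pt "0 0 0" --pt "0 0 0" --pt "0 0 0" --pt "0 0 0" --pt "0 0 0" --roll '[0,0,0,0,0,0,0,0]' --claw '[0.014,0.018,0.022,0.03,0.04,0.05,0.06,0.06]'

```text
clock: 23.05
position: [570.3, 184.8, 357.7]
ee_rot: [0.069, 0.998, -0.0, -0.0]
contact_force: [-0.1, 0.5, 1.1]
gripper_width: 60.0
grasp_force: 0.0
```

```bash
python3 v.py e3 | grep -v "side\|top"
```

```text
hook_mouth [626.  174.5 193.9] 0.94 0.4 [249.6, 215.6] [274.4, 155.2]
hook_crown [610.1 181.9 229.8] 0.92 0.46 [254.8, 209.2] [269.2, 154.4]
hook_handle [569.5 184.5 203. ] 0.69 0.5 [267.7, 220.1] [269.1, 173.1]
basket [613.3 180.2  73.8] 0.92 0.45 [257.9, 248.8] [275.6, 169.9]
clamp [722.7 160.9 210. ] 0.61 0.73 [223.3, 201.8] [279.1, 116.0]
```

View pics/e3.png

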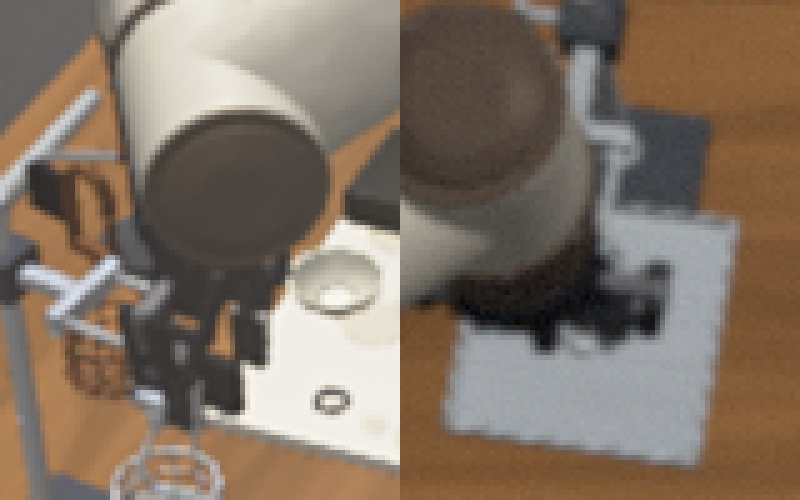

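The basket hangs on the loop and the fingers are open beside the handle (crop 215,380). I retreat back and up.

Emit:
carry_out --pt "0.002 0 -0.01" --pt "0.004 0 -0.02" --pt "0.008 0 -0.035" --pt "0.015 0 -0.055" --pt "0.025 0 -0.075" --pt "0.05 0 -0.09" --pt "0.09 0 -0.1" --pt "0.12 0 -0.1" --roll '[0,0,0,0,0,0,0,0]' --claw '[0.06,0.06,0.06,0.06,0.06,0.06,0.06,0.06]'

```text
clock: 25.5
position: [450.0, 201.3, 459.9]
ee_rot: [0.069, 0.998, 0.001, 0.001]
contact_force: [-0.5, 0.2, -0.0]
gripper_width: 59.8
grasp_force: 0.0
```

Emit:
carry_out --pt "0.04 0 0" --pt "0.08 0 0" --pt "0.08 0 0" --pt "0.08 0 0" --pt "0.08 0 0" --pt "0.08 0 0" --pt "0.08 0 0" --pt "0.08 0 0" --roll '[0,0,0,0,0,0,0,0]' --claw '[0.06,0.06,0.06,0.06,0.06,0.06,0.06,0.06]'

```text
clock: 26.5
position: [372.5, 212.5, 457.6]
ee_rot: [0.07, 0.998, -0.0, -0.0]
contact_force: [-0.1, -0.3, 0.1]
gripper_width: 60.0
grasp_force: 0.0
```

Emit:
carry_out --pt "0 0 0" --pt "0 0 0" --pt "0 0 0" --pt "0 0 0" --pt "0 0 0" --pt "0 0 0" --pt "0 0 0" --pt "0 0 0" --roll '[0,0,0,0,0,0,0,0]' --claw '[0.06,0.06,0.06,0.06,0.06,0.06,0.06,0.06]'

```text
clock: 27.5
position: [372.2, 212.5, 457.7]
ee_rot: [0.069, 0.998, -0.0, 0.0]
contact_force: [0.2, -0.6, 0.3]
gripper_width: 59.8
grasp_force: 0.0
```

```bash
python3 v.py e4 | grep -v "side\|top"; sleep 0; python3 v.py e5 | grep -v "side\|top"
```

```text
hook_crown [610.5 174.7 226.9] 0.78 0.62 [254.4, 208.1] [272.7, 156.2]
hook_handle [574.6 179.1 202.8] 0.84 0.91 [266.8, 218.6] [271.3, 171.3]
basket [615.2 182.1  82.3] 0.98 0.57 [259.2, 247.6] [273.9, 165.9]
clamp [716.1 159.3 233. ] 0.95 0.97 [226.9, 196.5] [278.1, 112.5]
hook_mouth [633.4 178.  195.4] 0.94 0.71 [246.6, 215.3] [273.1, 152.4]
hook_crown [608.8 177.3 229.5] 0.89 0.88 [256.9, 208.7] [270.7, 153.8]
hook_handle [574.7 178.2 195.3] 0.89 0.75 [267.8, 220.6] [271.7, 171.2]
basket [610.6 184.   85.2] 0.72 0.82 [259.3, 247.4] [273.4, 168.2]
clamp [718.3 160.7 219.1] 0.89 0.96 [226.1, 200.2] [278.2, 114.2]
```

View pics/e5.png

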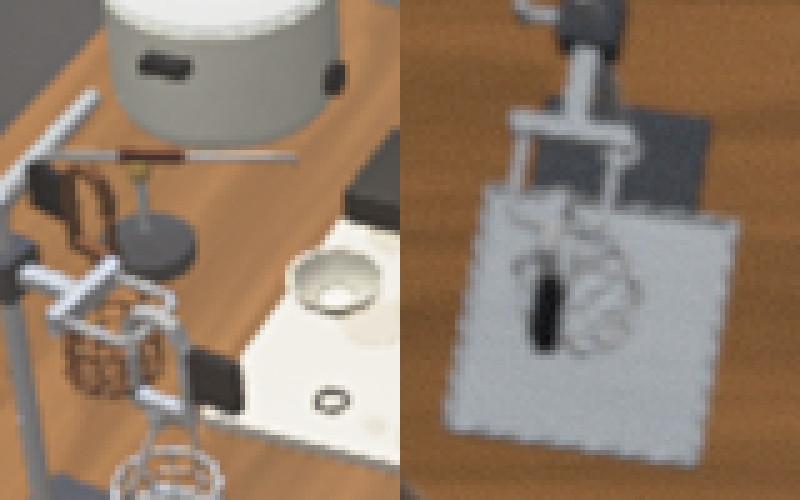

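The hook hangs by its crown on the front bar, gate side closed, over the tray (side crop 160,345; top crop 545,300). I wait a little for it to settle, then hand in.

Emit:
carry_out --pt "0 0 0" --pt "0 0 0" --pt "0 0 0" --pt "0 0 0" --pt "0 0 0" --pt "0 0 0" --pt "0 0 0" --pt "0 0 0" --roll '[0,0,0,0,0,0,0,0]' --claw '[0.06,0.06,0.06,0.06,0.06,0.06,0.06,0.06]'

```text
clock: 31.4
position: [372.2, 212.5, 457.7]
ee_rot: [0.069, 0.998, 0.0, -0.0]
contact_force: [0.5, 0.7, -0.1]
gripper_width: 59.9
grasp_force: 0.0
```

Emit:
carry_out --pt "0 0 0" --pt "0 0 0" --pt "0 0 0" --pt "0 0 0" --pt "0 0 0" --pt "0 0 0" --pt "0 0 0" --pt "0 0 0" --roll '[0,0,0,0,0,0,0,0]' --claw '[0.06,0.06,0.06,0.06,0.06,0.06,0.06,0.06]'

```text
clock: 32.4
position: [372.2, 212.5, 457.7]
ee_rot: [0.069, 0.998, 0.0, -0.0]
contact_force: [-0.5, 0.2, -0.0]
gripper_width: 60.1
grasp_force: 0.0
```

```bash
python3 -c "
from h import *
a=get_image('side')
for i in range(4): b=get_image('side')
d=np.abs(a['img'].astype(int)-b['img'])[180:270,235:290].mean();e=np.abs(a['img'].astype(int)-b['img'])[290:380,400:460].mean();print(d,e)
print(job_done())"
```

```text
0.4222222222222222 0.4675925925925926
the job is handed in; nothing more can be done
None
```

The basket hangs still by its hook's crown on the loop's front bar, over the drip tray. The gate closed over the bar and held a pull-back of about 8 N; the arm is clear, and I handed the job in at about 33 s (no verdict was returned).

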